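# Find the thread hand of a display clamp cap and hold it lifted off

## Task

Slide the clear cover fully open, off the display well. Then take the red grip of the brass twist-lock cap that clamps the gilded mirror frame: nobody knows whether this one loosens clockwise or anticlockwise, so find out by trying, both ways if need be (one way it soon stops hard), turn it the way that gives until it comes free, and lift it off its post. Finish still holding the cap, level and still, about 10 cm straight above its post, with the cover left open and the frame and the other miniatures undisturbed.

Things in the scene. Friction and masses are not known exactly. Their poses are not given: they have to be found in the camera images.
- case: Fixed dark-wood display case, 170 x 340 mm in plan (x, y), 77 mm tall, origin at the centre of its underside. Its -y half is an open well (inner 158 x 158 mm, floor at 10 mm height), its +y half a solid block. It stands in a different place and at a different yaw each time.
- cover (a joint): Clear acrylic cover, 158 x 158 x 5 mm, its top 83 mm above the table, sliding on the case along the case's +y axis from over the well to over the solid block; value in m: 0 shut, 0.16 fully open against its end stop. Slides with 1 to 2 N and stays where it is left.
- cover_knob (a point): Grip point of the black bar handle on the cover: 40 mm long (case x), 16 mm thick (case y), 32 mm tall above the cover's top. The point is on the middle of the bar, 22 mm above the cover's top, 10 mm below the bar's top. Axes as the case's.
- post: Fixed upright steel post in the middle of the well that carries the cap; origin on its axis at table height, z up; its top is 34 mm above the table. Its x axis is where the cap's x axis lies (within 3 degrees) while the cap is locked.
- cap_grip (a point): Loose brass twist-lock cap (about 120 g, 58 mm across, 20 mm tall) with a red bar grip on its flat top: bar 44 mm long (cap x), 16 mm thick (cap y), 34 mm tall. The point is on the axis in the bar: 23 mm above the flat top, 11 mm below the bar's top, 43 mm above the cap's rim, 63 mm above the table when seated. z up along the cap's axis.
- cap_rim (a point): The cap's axis at its lower rim. Hidden twist lock: one way the cap meets a hard stop after 4 to 12 degrees; the other way it turns almost freely and lifts straight off at 38 to 57 degrees from locked (end stop about 58). Which way loosens changes from start to start and cannot be seen. Locked, it can be raised only about 2 mm; about 2 mm of side play.
- mirror_frame: Loose gilded mirror frame lying flat on the well floor round the post, 102 x 104 mm, 8 mm thick, origin at the centre of its underside; opening 54 x 54 mm; the cap's rim hangs 2 mm over its inner edge. Leave it there.
- writing_desk: Bystander, loose: miniature walnut writing desk, 70 x 115 x 83 mm; origin at the centre of its underside. Leave it alone.
- chair: Bystander, loose: miniature walnut chair with blue seat, 40 x 40 x 88 mm; origin at the centre of its underside. Leave it alone.
- teapot: Bystander, loose: miniature silver teapot, 90 mm long over spout and handle, 45 mm high; origin at the centre of its underside. Leave it alone.
- vase: Bystander, loose: blue ceramic vase, 52 mm across, 78 mm high; origin at the centre of its underside. Leave it alone.
- pin_vise: Bystander, loose: steel pin vise standing upright in a 50 mm wooden block, 108 mm high; origin at the centre of its underside. Leave it alone.

How it is judged (in metres and radians):
On the way, in this order (a step that is already met when the one before it is completed fails the run):
1. the cover is slid fully open (within 15 mm of its end stop) (value of joint cover above 0.145 m), for 0.2 s.
2. the cap, still down on its post, is turned at least 30 degrees from locked (angle between the x axis of cap_grip and the x axis of post, either way round above 0.52 rad and z of cap_grip in the frame of post below 0.07 m), for 0.1 s.
At the end, for the whole second after the job is handed in: The gripper's fingers hold the cap still and level (within 11 degrees), lifted 70 to 170 mm above where it sat locked and within 50 mm of its post's axis, touching nothing else; the cover is within 15 mm of fully open and the frame within 15 mm of where it lay (value of joint cover above 0.145 m and z of cap_grip in the frame of post between 0.133 and 0.233 m and horizontal distance between cap_grip and post below 0.05 m and angle between cap_grip's own z axis and vertical below 0.2 rad and contact force between cap and the fingers above 1 N and linear speed of cap below 0.03 m/s and contact force between cap and case below 0.3 N and contact force between cap and mirror_frame below 0.3 N and contact force between cap and post below 0.3 N and distance of mirror_frame from where it was at the start of the episode below 0.015 m); the arm keeps its last pose, push and grip.
It fails at once if the mirror frame is shifted by more than 15 mm (distance of mirror_frame from where it was at the start of the episode above 0.015 m).
It fails at once if a bystander miniature is shifted by more than 20 mm (distance of any of writing_desk, chair, teapot, vase, pin_vise from where it was at the start of the episode above 0.02 m).
It also fails if it takes over 64 s, if anything falls off the work surface, if the arm or the gripper's body presses on something with over 40 N, if the wrist force passes 120 N, or if a joint passes its speed limit or range.

## Robot

A 6-joint arm with a two-finger parallel gripper is mounted at the origin on the work surface. World frame = base frame: x ahead of the robot, y to its left, z up, the work surface at z = 0. Lengths are in mm, angles in rad, forces in N, time in s.
With the tool pointing down it reaches from about 275 to 750 mm from the base axis. Payload 10.2 kg.
Tool frame: the origin (TCP) lies at the very end of the fingers, on their centre line; the grasp point (between the pads) lies 19 mm behind it; x points along the fingers, y is the direction in which the jaws open and shut, and the axes are right-handed (so a half turn about x gives the same grasp; the last joint's range is limited). The gripper opens to 85 mm and grips with 20 to 120 N. Pads are 22 mm wide; open, the fingers measure 114 mm over their backs; the gripper's body (76 mm by 85 mm) begins 54 mm behind the grasp point. The pads swing forward as they close: fully open they stand 13 mm farther back than shut.
Start: joints at [-1.426, 0.313, 1.498, -0, 1.331, -0.223], TCP at [188.759, -489.899, 231.294] pointing down, gripper open.
Joint ranges: [-2.94, 2.94], [-0.97, 2.17], [0.19, 2.56], [-1.23, 4.37], [0.02, 3.11], [-2.88, 2.88]. Speed limits (rad/s): [2.39, 2.39, 3.01, 3.14, 3.14, 3.14].

## Interface

Orientations are given as a unit quaternion [w, x, y, z].
In Python, from rig import ctrl, viewer, finish_job gives the robot as it stands.
- The arm moves only by the tool carry_out, never from a script. Its argument "targets" is a list of rows, each an object of numbers: "x", "y", "z": the shift along the world's x, y, z in m; "ax", "ay", "az": the turn, a rotation vector about the world's x, y, z in rad; "hand": the opening, from -1 (shut) to 1 (fully open). A call has 1 to 5 rows; each row is the pose to reach, as a shift and turn from the pose commanded when the call began; what a row does not reach only later rows make up. A row lasts 1/8 s, in which the tool goes at most 62.5 mm and 10.7 degrees, less where a joint would pass 70% of its speed; a pose out of reach is approached as far as the arm can. A call with a gripper value outside its range is refused whole. The fingers move at their own pace and stop on an object; "grip_force" is the grip in N (left out, the last holds). Time passes only in rows, so rows that repeat a pose let the fingers close. It gives the time, the measured TCP pose, the force and the opening at its end, in the units of the state.
- ctrl.sense(): the state, without advancing time (a new reading comes with each control period).
- viewer.capture(name): name is "scene" or "top" or "wrist"; returns the picture (400x640x3 uint8, blue, green, red); there is no depth.
- viewer.camera_info(name): a dict with "fx", "fy", "cx", "cy" (pixels), "k1" (the pictures are not rectified: a ray, as slopes to the right and down, at radius r is drawn at 1 + k1 r^2 times it, then the intrinsics apply), "R" (3x3) and "t" (3): a world point X has camera coordinates R X + t. Camera axes: x right, y down, z forward; pixel columns grow to the right and rows downward; lengths in mm; the calibration is good to about 2 mm. A picture is of the moment at which its call begins: read the wrist's pose just before it. camera_info takes no time and is no camera call; for the wrist camera it gives the pose at the moment of the call.
- finish_job(): hands the job in, once; it reports no verdict.
The state is a dict: "time_s": time; "joints": joint angles; "dq": joint speeds; "tau": joint torques, N m; "eef_pos": TCP position; "ee_rot": TCP orientation; "force": force on the tool from outside, world axes, zero at the start; "wrist_torque": the same for the moment, N m; "grip_width": opening from 0.0 (shut) to 1.0 (fully open).
Only numpy, scipy, OpenCV 4.12 (cv2) and the standard library are available. Lean on these libraries where they do the work, as an engineer would, in place of code of your own. Each camera call takes 0.05 s, during which the arm holds its last target. There are 200 camera calls.

## Working session

There is one attempt and no reset: what is moved stays moved. The work goes in short steps, Python scripts to look and compute and a tool call to move; the robot and the scene stay as the last step left them, time stands still between calls to the robot, and variables do not carry over. Pictures are saved under pics/ and viewed, about 8 in all and at most 12, crops included, and the job is handed in when it is done.

Besides the shell and the picture viewer there is one more tool, called after ">>>" by a JSON object that holds its "method" and its "body", one argument or row to a line. carry_out: Moves the arm, as the interface text tells. Its arguments: {"type":"object","properties":{"targets":{"type":"array"},"grip_force":{"type":"number"}},"required":["targets"]}

```bash
mkdir -p pics; ls; cat > h.py <<'E'
import numpy as np, cv2
from rig import ctrl, viewer, finish_job
def ray(name,u,v,ci=None):
    c=ci or viewer.camera_info(name); R=np.array(c["R"]);t=np.array(c["t"]).ravel()
    d=np.array([(u-c["cx"])/c["fx"],(v-c["cy"])/c["fy"]]);s=d.copy()
    for _ in range(20): s=d/(1+c["k1"]*(s@s))
    return -R.T@t, R.T@np.array([s[0],s[1],1.])
def onz(name,u,v,z,ci=None):
    o,d=ray(name,u,v,ci); return o+d*(z-o[2])/d[2]
def proj(name,X,ci=None):
    c=ci or viewer.camera_info(name); p=np.array(c["R"])@np.array(X,float)+np.array(c["t"]).ravel()
    s=p[:2]/p[2]; s=s*(1+c["k1"]*(s@s)); return np.array([c["fx"]*s[0]+c["cx"],c["fy"]*s[1]+c["cy"]])
E
python3 - <<'E'
from h import *
for n in("scene","top"):
    cv2.imwrite(f"pics/{n}0.png",viewer.capture(n)); o,_=ray(n,0,0);print(n,o.round())
s=ctrl.sense();print(s)
E
```

```text
pics
scene [ 823. -570. 1050.]
top [ 210.   -2. 1442.]
{'time_s': 0.1, 'joints': array([-1.42640025e+00,  3.13383802e-01,  1.49833641e+00,  1.62464474e-05,
        1.33100900e+00, -2.23388593e-01]), 'dq': array([-1.26017739e-03, -3.49472225e-03, -1.77526918e-03, -7.45769608e-05,
       -1.12389683e-04,  3.19615090e-04]), 'tau': array([ 3.20072118e-03, -4.12898970e+01, -2.60142553e+01, -1.23519553e-04,
        3.02592096e-03,  1.70916184e-05]), 'eef_pos': array([ 188.7286065 , -489.66654837,  230.80684694]), 'ee_rot': array([ 0.12889722,  0.69520612,  0.12969982, -0.69516323]), 'force': array([-0.55580988, -0.48743126,  0.51432739]), 'wrist_torque': array([ 0.05360904, -0.01900635,  0.04554219]), 'grip_width': 0.9990326835692467}
```

View pics/top0.png

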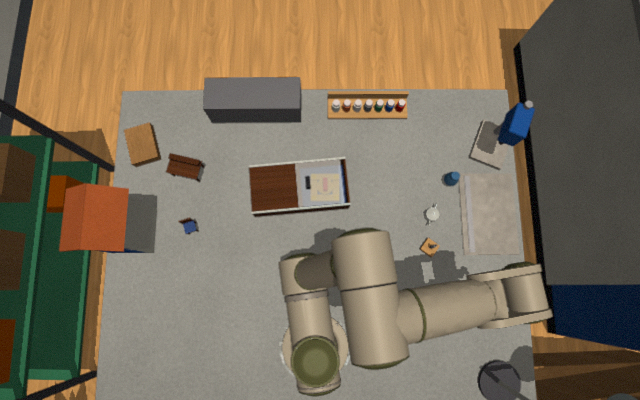

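View pics/scene0.png

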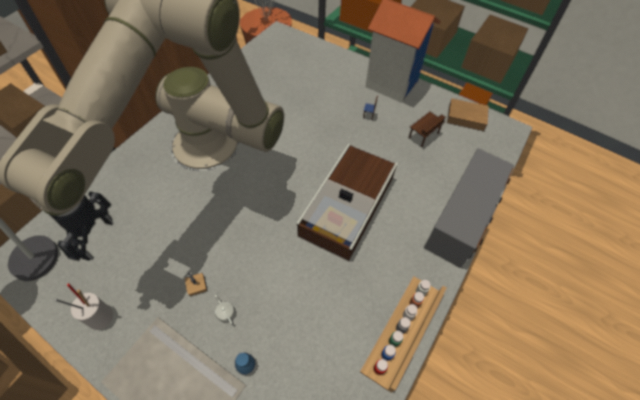

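The top view shows the case at about (300,187), with its block to the left (world +y) and the black handle at (308,183). The scene view shows the handle at (345,195). The bystanders are well clear of the case. I'll crop in closer.

```bash
python3 - <<'E'
from h import *
a=cv2.imread("pics/top0.png")[150:220,240:360]; b=cv2.imread("pics/scene0.png")[140:260,290:400]
a=cv2.resize(a,None,fx=6,fy=6,interpolation=cv2.INTER_CUBIC)[:300 if 0 else 420]
cv2.imwrite("pics/ca.png",a)
def blob(n,box,f):
    im=cv2.imread(f"pics/{n}0.png");u0,v0,u1,v1=box;c=im[v0:v1,u0:u1].astype(int);m=f(c).astype(np.uint8)
    k,l,st,ce=cv2.connectedComponentsWithStats(m)
    for i in range(1,k):
        if st[i,4]>8: print(n,ce[i]+[u0,v0],st[i])
    return m
for n,box in(("top",(295,165,325,205)),("scene",(325,170,365,215))):
    blob(n,box,lambda c:c.max(2)<45)
E
```

```text
top [307.44 182.04] [11 12  4 12 25]
scene [345.43902439 195.34146341] [15 21 12 10 82]
```

View pics/ca.png

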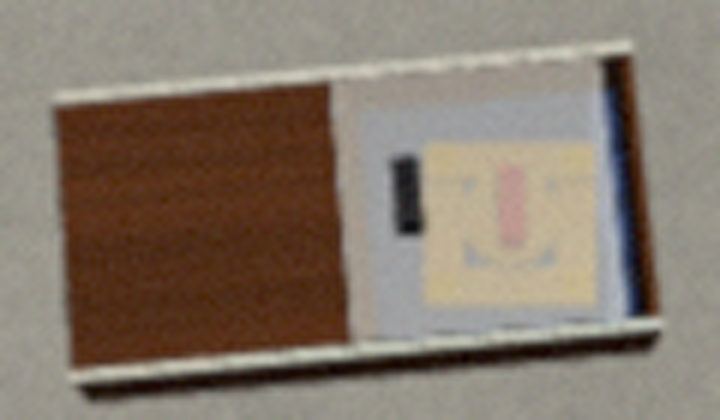

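The crop shows, in crop pixels at scale 6: case corners (55,95), (632,45), (662,325), (75,380); black bar centred at (408,196); red bar centred at (511,207) under the cover. Both bars lie along case x.

```bash
python3 - <<'E'
from h import *
P=lambda u,v,z:onz("top",240+(u+.5)/6-.5,150+(v+.5)/6-.5,z)[:2]
C=[P(*p,80) for p in((55,95),(632,45),(662,325),(75,380))]
print(np.round(C,1),np.linalg.norm(C[0]-C[1]),np.linalg.norm(C[1]-C[2]),"centre",np.mean(C,0).round(1))
y=C[0]-C[1]+C[3]-C[2]; yaw=np.arctan2(-y[0],y[1]);print("yaw",yaw,np.degrees(yaw))
ax=np.array([np.cos(yaw),np.sin(yaw)]);ay=np.array([-ax[1],ax[0]])
k=P(408,196,115);r=P(511,207,74);print("knob top",k.round(1),"red top",r.round(1))
c=np.mean(C,0)
for q in(k,r):print("in case",((q-c)@ax).round(1),((q-c)@ay).round(1))
# two-view knob
o1,d1=ray("top",307.6,182.2);o2,d2=ray("scene",345.4,195.3)
A=np.stack([d1,-d2],1);s=np.linalg.lstsq(A,o2-o1,rcond=None)[0];print(o1+d1*s[0],o2+d2*s[1])
from scipy.spatial.transform import Rotation as Ro
q=ctrl.sense()["ee_rot"];print(Ro.from_quat(np.roll(q,-1)).as_matrix().round(3))
# target tool: x down, y along case +-ay
j=ctrl.sense()["joints"];print(j)
c=viewer.camera_info("wrist");print(-np.array(c["R"]).T@np.array(c["t"]).ravel(),np.array(c["R"]).round(2),c["fx"])
E
```

```text
[[ 617.9  232. ]
 [ 646.6 -104.9]
 [ 479.8 -119.1]
 [ 449.2  215.8]] 338.0357665738623 167.47114656961486 centre [548.4  56. ]
yaw 0.08810370119249977 5.047970237811955
knob top [547.4  25.3] red top [551.  -33.5]
in case -3.7 -30.5
in case -5.3 -89.4
[551.66604459  25.58418532  98.80416844] [550.98046342  24.97175213  98.61715695]
[[-0.     0.36  -0.933]
 [ 0.001 -0.933 -0.36 ]
 [-1.    -0.001 -0.   ]]
[-1.42640025e+00  3.13383802e-01  1.49833641e+00  1.62464474e-05
  1.33100900e+00 -2.23388593e-01]
[ 265.15304516 -459.95544073  373.38623507] [[ 0.36 -0.93 -0.  ]
 [-0.88 -0.34  0.32]
 [-0.3  -0.11 -0.95]] 298.85664208459275
```

The measurements agree: the case comes out at 338 x 167 mm and the knob at z=99 mm. Case yaw is about 5.05° and the knob is near (551,25). I'll move above it.

>>> {"method": "carry_out", "body": {
  "targets": [
    {"x":0.035,"y":0.05,"z":0.0,"az":-0.055},
    {"x":0.07,"y":0.1,"z":0.0,"az":-0.11},
    {"x":0.105,"y":0.15,"z":0.0,"az":-0.165},
    {"x":0.14,"y":0.2,"z":0.0,"az":-0.22},
    {"x":0.175,"y":0.25,"z":0.0,"az":-0.28}
  ],
  "grip_force": 30
}}

```text
invalid input at $.targets[0]: expected keys x, y, z, ax, ay, az, hand
```

>>> {"method": "carry_out", "body": {
  "targets": [
    {"x":0.035,"y":0.05},
    {"x":0.07,"y":0.1},
    {"x":0.105,"y":0.15},
    {"x":0.14,"y":0.2},
    {"x":0.185,"y":0.245}
  ]
}}

```text
invalid input at $.targets[0]: expected keys x, y, z, ax, ay, az, hand
```

>>> {"method": "carry_out", "body": {
  "targets": [
    {"x":0.035,"y":0.05,"z":0,"ax":0,"ay":0,"az":-0.055,"hand":1},
    {"x":0.07,"y":0.1,"z":0,"ax":0,"ay":0,"az":-0.11,"hand":1},
    {"x":0.105,"y":0.15,"z":0,"ax":0,"ay":0,"az":-0.165,"hand":1},
    {"x":0.14,"y":0.2,"z":0,"ax":0,"ay":0,"az":-0.22,"hand":1},
    {"x":0.175,"y":0.25,"z":0,"ax":0,"ay":0,"az":-0.28,"hand":1}
  ],
  "grip_force": 30
}}

```text
time_s: 0.72
eef_pos: [364.5, -238.1, 231.2]
ee_rot: [0.03, 0.706, 0.03, -0.706]
force: [0.6, -1.4, -0.3]
grip_width: 1.0
```

>>> {"method": "carry_out", "body": {
  "targets": [
    {"x":0.035,"y":0.05,"z":0,"ax":0,"ay":0,"az":0,"hand":1},
    {"x":0.07,"y":0.1,"z":0,"ax":0,"ay":0,"az":0,"hand":1},
    {"x":0.105,"y":0.15,"z":0,"ax":0,"ay":0,"az":0,"hand":1},
    {"x":0.14,"y":0.2,"z":0,"ax":0,"ay":0,"az":0,"hand":1},
    {"x":0.185,"y":0.25,"z":0,"ax":0,"ay":0,"az":0,"hand":1}
  ]
}}

```text
time_s: 1.35
eef_pos: [546.3, 8.5, 231.3]
ee_rot: [-0.031, -0.706, -0.031, 0.706]
force: [0.5, -1.2, 0.7]
grip_width: 1.002
```

```bash
python3 - <<'E'
from h import *
from scipy.spatial.transform import Rotation as Ro
s=ctrl.sense();c=viewer.camera_info("wrist");im=viewer.capture("wrist");cv2.imwrite("pics/w1.png",im)
import json;json.dump({k:np.array(v).tolist() for k,v in c.items()},open("w1.json","w"))
print(s["time_s"],s["eef_pos"],Ro.from_quat(np.roll(s["ee_rot"],-1)).as_matrix().round(3),s["joints"].round(2))
E
```

```text
1.35 [546.33886425   8.54653081 231.25004044] [[-0.     0.088 -0.996]
 [-0.    -0.996 -0.088]
 [-1.     0.     0.   ]] [-0.2   0.36  1.43 -0.    1.35  1.28]
```

View pics/w1.png

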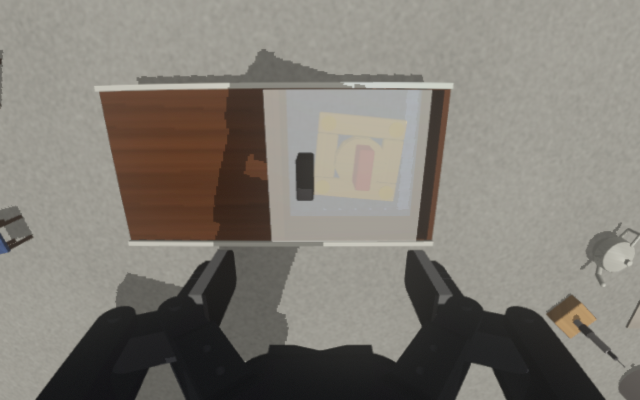

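The wrist view shows the knob's top face at about (296–314, 153–190), the red grip's top at about (364,163), and the frame corners at (318,112), (406,120), (399,200), (314,192). The tool yaw matches the case. The frame is turned slightly relative to the case.

```bash
python3 - <<'E'
from h import *
import json;c=json.load(open("w1.json"))
for u,v,z,n in((305,172,115,"knob"),(296,153,115,"k1"),(314,153,115,"k2"),(313,190,115,"k3"),(297,190,115,"k4"),(100,88,80,"cTL"),(452,85,80,"cTR"),(432,243,80,"cBR"),(132,243,80,"cBL"),(364,163,74,"red"),(318,112,18,"f"),(406,120,18,"f"),(399,200,18,"f"),(314,192,18,"f")):
    print(n,onz("wrist",u,v,z,c)[:2].round(1))
im=cv2.imread("pics/w1.png").astype(int);b=im[130:210,340:385];m=((b[...,2]-b[...,1]>35)).astype(np.uint8)
k,l,st,ce=cv2.connectedComponentsWithStats(m);i=1+st[1:,4].argmax();print(ce[i]+[340,130],st[i]+[340,130,0,0,0])
ct=max(cv2.findContours(m,0,2)[0],key=cv2.contourArea);print(cv2.boxPoints(cv2.minAreaRect(ct))+[340,130])
E
```

```text
knob [559.5  23.7]
k1 [575.9  32.8]
k2 [577.3  17.1]
k3 [543.2  15.2]
k4 [541.9  29.7]
cTL [616.3 226.6]
cTR [ 646.6 -106.4]
cBR [ 481.8 -121.3]
cBL [451.5 213. ]
red [563.4 -34.7]
f [606.5  16.7]
f [606.8 -86.4]
f [507.8 -95.1]
f [509.   13.4]Traceback (most recent call last):
  File "<stdin>", line 6, in <module>
ValueError: attempt to get argmax of an empty sequence
```

>>> {"method": "carry_out", "body": {
  "targets": [
    {"x":0.007,"y":0.0155,"z":-0.04,"ax":0,"ay":0,"az":0,"hand":1},
    {"x":0.007,"y":0.0155,"z":-0.09,"ax":0,"ay":0,"az":0,"hand":0.2},
    {"x":0.007,"y":0.0155,"z":-0.125,"ax":0,"ay":0,"az":0,"hand":0.2},
    {"x":0.007,"y":0.0155,"z":-0.139,"ax":0,"ay":0,"az":0,"hand":0},
    {"x":0.007,"y":0.0155,"z":-0.139,"ax":0,"ay":0,"az":0,"hand":-0.3}
  ],
  "grip_force": 25
}}

```text
time_s: 2.02
eef_pos: [552.5, 22.0, 92.3]
ee_rot: [-0.031, -0.706, -0.031, 0.707]
force: [-0.1, 0.2, 0.9]
grip_width: 0.352
```

>>> {"method": "carry_out", "body": {
  "targets": [
    {"x":0,"y":0,"z":0,"ax":0,"ay":0,"az":0,"hand":-1},
    {"x":0,"y":0,"z":0,"ax":0,"ay":0,"az":0,"hand":-1},
    {"x":0,"y":0,"z":0,"ax":0,"ay":0,"az":0,"hand":-1},
    {"x":0,"y":0,"z":0,"ax":0,"ay":0,"az":0,"hand":-1}
  ]
}}

```text
time_s: 2.52
eef_pos: [553.3, 21.9, 93.8]
ee_rot: [0.031, 0.707, 0.031, -0.705]
force: [0.2, 0.7, 6.4]
grip_width: 0.18
```

>>> {"method": "carry_out", "body": {
  "targets": [
    {"x":-0.003,"y":0.03,"z":0.001,"ax":0,"ay":0,"az":0,"hand":-1},
    {"x":-0.006,"y":0.065,"z":0.001,"ax":0,"ay":0,"az":0,"hand":-1},
    {"x":-0.009,"y":0.1,"z":0.001,"ax":0,"ay":0,"az":0,"hand":-1},
    {"x":-0.012,"y":0.135,"z":0.001,"ax":0,"ay":0,"az":0,"hand":-1},
    {"x":-0.014,"y":0.157,"z":0.001,"ax":0,"ay":0,"az":0,"hand":-1}
  ]
}}

```text
time_s: 3.15
eef_pos: [539.9, 171.1, 93.7]
ee_rot: [0.04, 0.707, 0.025, -0.706]
force: [5.3, -117.7, 4.6]
grip_width: 0.184
```

>>> {"method": "carry_out", "body": {
  "targets": [
    {"x":0,"y":0.003,"z":0,"ax":0,"ay":0,"az":0,"hand":-1},
    {"x":0,"y":0.003,"z":0,"ax":0,"ay":0,"az":0,"hand":-1},
    {"x":0,"y":0.003,"z":0,"ax":0,"ay":0,"az":0,"hand":-1}
  ]
}}

```text
time_s: 3.52
eef_pos: [539.9, 170.2, 93.6]
ee_rot: [-0.038, -0.706, -0.023, 0.707]
force: [0.1, -69.1, 3.9]
grip_width: 0.181
```

Contact force reached 118 N, so it hit something solid, probably the end stop. I'll back off and look.

>>> {"method": "carry_out", "body": {
  "targets": [
    {"x":0,"y":-0.008,"z":0,"ax":0,"ay":0,"az":0,"hand":-1},
    {"x":0,"y":-0.012,"z":0,"ax":0,"ay":0,"az":0,"hand":-1},
    {"x":0,"y":-0.012,"z":0,"ax":0,"ay":0,"az":0,"hand":-1}
  ]
}}

```text
time_s: 3.9
eef_pos: [540.0, 169.3, 93.8]
ee_rot: [0.031, 0.708, 0.031, -0.705]
force: [6.2, -1.8, -5.5]
grip_width: 0.183
```

```bash
python3 - <<'E'
from h import *
s=ctrl.sense();print(s["eef_pos"],s["force"])
a=viewer.capture("wrist");b=viewer.capture("scene");cv2.imwrite("pics/w2.png",a)
b=cv2.resize(b[130:270,270:410],None,fx=2.857,fy=2.857,interpolation=2)[:400,:400]
cv2.imwrite("pics/c2.png",np.hstack([cv2.resize(a,(400,250)),b[:250]]) if 0 else np.hstack([a[:, 120:520],b]))
E
```

```text
[539.96796376 169.2828781   93.75697441] [ 6.21062082 -1.76486978 -5.45428844]
```

View pics/c2.png

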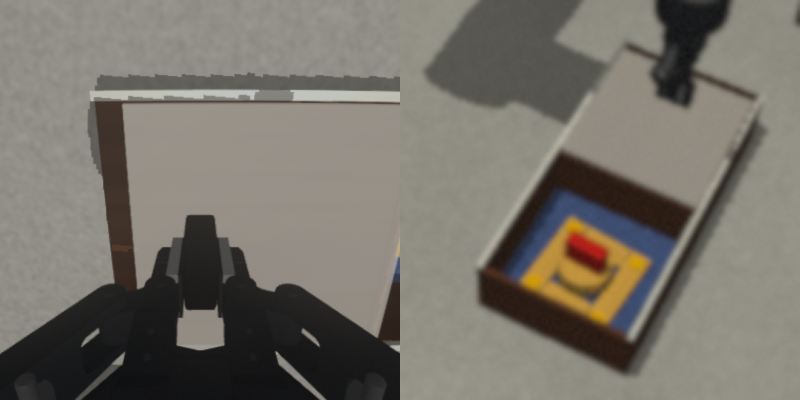

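The cover is off the well. Next I'll measure how much of the block end is left uncovered. Fully open should leave about 16 mm.

```bash
python3 - <<'E'
from h import *
yaw=.088;ay=np.array([-np.sin(yaw),np.cos(yaw)]);ax=np.array([ay[1],-ay[0]]);c0=np.array([548.6,54.5])
im=cv2.imread("pics/w2.png")
for v in(120,160,200): print(v,[int(x) for x in im[v,200:270:2].mean(1)])
for (u,v,z) in((218,120,77),(246,120,83),(226,200,77),(250,200,83)):
    p=onz("wrist",u,v,z)[:2]-c0;print(u,v,(p@ax).round(1),(p@ay).round(1))
E
```

```text
120 [140, 140, 141, 141, 97, 91, 91, 92, 75, 52, 53, 54, 53, 54, 53, 53, 53, 54, 53, 53, 53, 61, 141, 146, 147, 147, 146, 146, 146, 146, 146, 145, 146, 146, 146]
160 [136, 136, 138, 140, 140, 139, 135, 92, 91, 92, 77, 52, 51, 53, 52, 52, 51, 52, 51, 52, 51, 52, 52, 95, 144, 145, 145, 145, 146, 145, 145, 145, 145, 145, 145]
200 [147, 144, 143, 143, 141, 141, 143, 143, 143, 141, 141, 140, 135, 53, 53, 54, 53, 53, 52, 53, 53, 53, 53, 52, 57, 132, 144, 145, 145, 144, 144, 144, 144, 145, 145]
218 120 70.1 169.1
246 120 70.5 152.8
226 200 25.5 169.2
250 200 27.7 153.9
```

```bash
python3 - <<'E'
from h import *
import json;c=json.load(open("w1.json"))
yaw=.088;ay=np.array([-np.sin(yaw),np.cos(yaw)]);ax=np.array([ay[1],-ay[0]]);c0=np.array([548.6,54.5])
im=cv2.imread("pics/w1.png")
for v in (105,225):
  print(v,[(u,im[v,u].tolist()) for u in list(range(258,280,3))+list(range(400,446,4))])
for (u,v,z) in((265,105,83),(271,225,83),(434,105,83),(420,225,83),(305,172,115)):
    p=onz("wrist",u,v,z,c)[:2]-c0;print(u,v,(p@ax).round(1),(p@ay).round(1))
E
```

```text
105 [(258, [42, 51, 67]), (261, [43, 52, 67]), (264, [143, 151, 157]), (267, [152, 161, 168]), (270, [152, 161, 168]), (273, [152, 161, 168]), (276, [153, 161, 168]), (279, [151, 160, 165]), (400, [168, 169, 167]), (404, [168, 169, 167]), (408, [179, 176, 173]), (412, [178, 175, 173]), (416, [177, 174, 172]), (420, [163, 166, 166]), (424, [154, 161, 165]), (428, [155, 162, 166]), (432, [51, 57, 64]), (436, [49, 54, 61]), (440, [49, 55, 62]), (444, [59, 76, 107])]
225 [(258, [38, 48, 65]), (261, [38, 48, 66]), (264, [39, 48, 66]), (267, [40, 50, 66]), (270, [84, 93, 104]), (273, [147, 158, 163]), (276, [148, 158, 164]), (279, [148, 157, 163]), (400, [148, 157, 161]), (404, [149, 157, 161]), (408, [149, 157, 161]), (412, [149, 157, 161]), (416, [148, 156, 160]), (420, [48, 54, 60]), (424, [48, 54, 61]), (428, [51, 62, 79]), (432, [60, 75, 103]), (436, [148, 157, 158]), (440, [147, 155, 157]), (444, [148, 156, 158])]
265 105 64.8 6.6
271 225 -58.5 7.3
434 105 65.2 -152.7
420 225 -58.7 -152.2
305 172 8.1 -31.6
```

The cover is fully open: its edge is at +153.4 against a predicted +154, and it started about 12 mm open. I'll release it and go over the well.

>>> {"method": "carry_out", "body": {
  "targets": [
    {"x":0,"y":0,"z":0,"ax":0,"ay":0,"az":0,"hand":0.2},
    {"x":0,"y":0,"z":0,"ax":0,"ay":0,"az":0,"hand":0.3},
    {"x":0,"y":0,"z":0.03,"ax":0,"ay":0,"az":0,"hand":0.5},
    {"x":0,"y":0,"z":0.08,"ax":0,"ay":0,"az":0,"hand":0.5},
    {"x":0.005,"y":-0.04,"z":0.11,"ax":0,"ay":0,"az":0,"hand":0.5}
  ]
}}

```text
time_s: 4.62
eef_pos: [543.7, 131.3, 205.9]
ee_rot: [0.032, 0.707, 0.032, -0.705]
force: [1.5, -0.3, -0.5]
grip_width: 0.752
```

>>> {"method": "carry_out", "body": {
  "targets": [
    {"x":0.004,"y":-0.055,"z":0,"ax":0,"ay":0,"az":0,"hand":0.5},
    {"x":0.008,"y":-0.11,"z":0,"ax":0,"ay":0,"az":0,"hand":0.5},
    {"x":0.01,"y":-0.162,"z":0,"ax":0,"ay":0,"az":0,"hand":0.5},
    {"x":0.01,"y":-0.162,"z":0,"ax":0,"ay":0,"az":0,"hand":0.5}
  ]
}}

```text
time_s: 5.12
eef_pos: [553.5, -34.8, 203.3]
ee_rot: [-0.03, -0.706, -0.029, 0.707]
force: [0.4, 0.4, 0.9]
grip_width: 0.751
```

```bash
python3 - <<'E'
from h import *
import json
s=ctrl.sense();print(s["eef_pos"],s["force"],s["wrist_torque"])
c=viewer.camera_info("wrist");json.dump({k:np.array(v).tolist() for k,v in c.items()},open("w3.json","w"))
a=viewer.capture("wrist");cv2.imwrite("pics/w3.png",a)
b=a.astype(int);m=((b[...,2]-b[...,1]>90)&(b[...,2]-b[...,0]>60)).astype(np.uint8)
k,l,st,ce=cv2.connectedComponentsWithStats(m)
for i in range(1,k):
    if st[i,4]>80:print(ce[i],st[i])
E
```

```text
[553.47535929 -34.83897346 203.28264313] [0.38855471 0.39772119 0.85104186] [ 0.04009115 -0.00136983 -0.0415904 ]
```

View pics/w3.png

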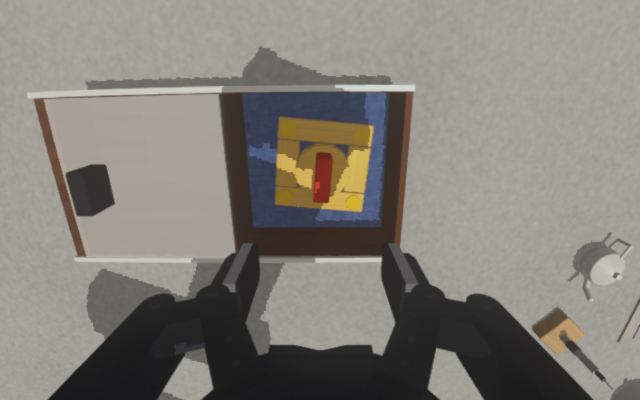

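The view is now clear. The red bar is at about (323,177), on the round cap centred near (322,170), and the frame is intact.

```bash
python3 - <<'E'
from h import *
import json;c=json.load(open("w3.json"));a=cv2.imread("pics/w3.png").astype(int)
m=((a[...,2]>2.5*a[...,1])&(a[...,2]>70)).astype(np.uint8);m[:,:300]=0;m[:,345:]=0
ct=max(cv2.findContours(m,0,2)[0],key=cv2.contourArea);print(cv2.contourArea(ct),cv2.boundingRect(ct))
for v in range(148,208,3):
    u=np.flatnonzero(m[v]); 
    if len(u):print(v,u.min(),u.max(),a[v,(u.min()+u.max())//2],onz("wrist",(u.min()+u.max())/2,v,74,c)[:2].round(1), (onz("wrist",u.min(),v,74,c)-onz("wrist",u.max()+1,v,74,c))[1].round(1))
E
```

```text
631.5 (314, 154, 18, 48)
154 318 328 [27 39 96] [581.7 -34.7] 10.1
157 318 329 [25 37 96] [578.9 -35.4] 11.0
160 317 331 [ 30  41 123] [576.1 -36.1] 13.8
163 317 331 [ 31  43 128] [573.3 -36.4] 13.9
166 316 330 [ 30  42 127] [570.4 -35.7] 13.9
169 316 330 [ 30  43 128] [567.5 -36. ] 14.0
172 316 330 [ 29  42 127] [564.6 -36.2] 14.0
175 316 330 [ 30  43 128] [561.7 -36.5] 14.1
178 316 329 [ 29  42 127] [558.8 -36.3] 13.2
181 315 329 [ 27  41 127] [555.8 -36. ] 14.2
184 315 329 [ 30  42 127] [552.8 -36.3] 14.2
187 314 329 [ 30  41 126] [549.8 -36.1] 15.2
190 314 328 [ 27  40 125] [546.8 -35.8] 14.3
193 314 328 [ 28  41 126] [543.8 -36.1] 14.4
196 314 328 [ 28  39 125] [540.7 -36.4] 14.4
199 314 327 [ 29  41 125] [537.6 -36.1] 13.5
```

Image-up is +x, so the darker rows 154–158 are the +x end face. The top face spans x 535–576, putting the centre at (556,−36), with bar yaw about 0°. I'll descend with the jaws along y.

>>> {"method": "carry_out", "body": {
  "targets": [
    {"x":0.0025,"y":-0.001,"z":-0.04,"ax":0,"ay":0,"az":0.085,"hand":0.3},
    {"x":0.0025,"y":-0.001,"z":-0.085,"ax":0,"ay":0,"az":0.085,"hand":0.2},
    {"x":0.0025,"y":-0.001,"z":-0.12,"ax":0,"ay":0,"az":0.085,"hand":0.1},
    {"x":0.0025,"y":-0.001,"z":-0.14,"ax":0,"ay":0,"az":0.085,"hand":0.1},
    {"x":0.0025,"y":-0.001,"z":-0.154,"ax":0,"ay":0,"az":0.085,"hand":0.1}
  ],
  "grip_force": 40
}}

```text
time_s: 5.8
eef_pos: [555.9, -31.7, 48.5]
ee_rot: [-0.061, -0.704, -0.062, 0.705]
force: [0.5, -1.0, -0.2]
grip_width: 0.549
```

>>> {"method": "carry_out", "body": {
  "targets": [
    {"x":0,"y":0,"z":0,"ax":0,"ay":0,"az":0,"hand":-0.4},
    {"x":0,"y":0,"z":0,"ax":0,"ay":0,"az":0,"hand":-0.5}
  ]
}}

```text
time_s: 6.05
eef_pos: [556.6, -32.9, 50.2]
ee_rot: [0.061, 0.705, 0.061, -0.704]
force: [0.8, -0.5, 0.8]
grip_width: 0.247
```

```bash
python3 - <<'E'
from h import *
s=ctrl.sense();print(s["eef_pos"],s["force"],s["wrist_torque"],s["grip_width"],s["joints"].round(2))
a=viewer.capture("wrist");cv2.imwrite("pics/w4.png",a[130:400,170:480])
E
```

```text
[556.59463225 -32.85912234  50.21419045] [ 0.83594169 -0.52006702  0.83015535] [-0.05520478 -0.03801167  0.01838258] 0.24673830826045776 [-0.27  0.59  1.6  -0.    0.95  1.13]
```

View pics/w4.png

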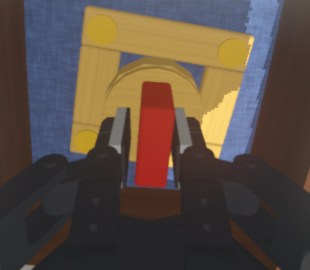

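```bash
python3 - <<'E'
from h import *
import json
a=cv2.imread("pics/w4.png").astype(int)
m=((a[...,2]>2.5*a[...,1])&(a[...,2]>70)).astype(np.uint8);m[:,:120]=0;m[:,200:]=0
for n,im,off in(("w4",m,(170,130)),):
  for v in range(78,192,6):
    u=np.flatnonzero(im[v])
    if len(u):print(v,u.min(),u.max(),a[v,(u.min()+u.max())//2],onz("wrist",(u.min()+u.max())/2+170,v+130,74)[:2].round(1), (onz("wrist",u.min()+170,v+130,74)-onz("wrist",u.max()+171,v+130,74))[1].round(1))
# frame edges
for nm,pts in(("w3",((278,118),(375,125),(363,212),(276,204))),):
  c=json.load(open("w3.json"));P=np.array([onz("wrist",*p,18,c)[:2] for p in pts]);print(P.round(1),P.mean(0))
P=np.array([onz("wrist",u+170,v+130,18)[:2] for u,v in((88,8),(253,38))]);print(P)
E
```

```text
84 144 168 [ 33  49 133] [588.8 -29.4] 10.6
90 143 170 [ 31  48 134] [586.  -30.1] 11.9
96 143 171 [ 32  48 134] [583.3 -30.9] 12.5
102 142 171 [ 31  47 134] [580.4 -31.2] 13.0
108 141 173 [ 34  48 150] [577.6 -31.9] 14.4
114 141 174 [ 38  52 170] [574.7 -32.7] 14.9
120 140 173 [ 37  50 169] [571.6 -32.8] 15.1
126 140 173 [ 37  49 170] [568.6 -33.3] 15.2
132 139 172 [ 37  48 169] [565.4 -33.4] 15.3
138 139 171 [ 37  47 169] [562.3 -33.8] 15.0
144 138 171 [ 36  45 169] [559.1 -34.1] 15.5
150 138 169 [ 37  45 169] [555.8 -34.2] 14.7
156 137 168 [ 36  44 168] [552.4 -34.4] 14.8
162 136 167 [ 35  43 168] [549.  -34.5] 15.0
168 136 167 [ 35  43 168] [545.6 -35.1] 15.1
174 135 166 [ 33  40 167] [542.1 -35.2] 15.2
180 135 166 [ 34  41 167] [538.5 -35.8] 15.4
186 144 164 [ 44  43 155] [535.2 -38.1] 10.2
[[605.6  15.2]
 [607.  -89.4]
 [505.4 -89.4]
 [507.   13.6]] [556.26171053 -37.51028802]
[[606.34212539  12.9663545 ]
 [605.59135383 -87.07474611]]
```

The frame yaw reads about 0° in both views. The bar has gone from 0° to about +5°: I turned the tool the wrong way by 0.085 and the pads nudged the bar. I'll align the tool to +5° and grip.

>>> {"method": "carry_out", "body": {
  "targets": [
    {"x":0,"y":-0.001,"z":-0.003,"ax":0,"ay":0,"az":-0.085,"hand":-0.5},
    {"x":0,"y":-0.001,"z":-0.003,"ax":0,"ay":0,"az":-0.085,"hand":-0.8},
    {"x":0,"y":-0.001,"z":-0.003,"ax":0,"ay":0,"az":-0.085,"hand":-1},
    {"x":0,"y":-0.001,"z":-0.003,"ax":0,"ay":0,"az":-0.085,"hand":-1},
    {"x":0,"y":-0.001,"z":-0.003,"ax":0,"ay":0,"az":-0.085,"hand":-1}
  ],
  "grip_force": 40
}}

```text
time_s: 6.72
eef_pos: [556.6, -34.4, 47.0]
ee_rot: [0.032, 0.707, 0.031, -0.706]
force: [0.2, -5.5, 5.2]
grip_width: 0.18
```

```bash
cat > st.py <<'E'
from h import *
from scipy.spatial.transform import Rotation as Ro
s=ctrl.sense();M=Ro.from_quat(np.roll(s["ee_rot"],-1)).as_matrix()
print(s["time_s"],s["eef_pos"].round(1),"yaw",round(np.degrees(np.arctan2(M[1,1],M[0,1]))+90,2),"F",s["force"].round(1),"T",s["wrist_torque"].round(2),"w",round(s["grip_width"],3))
E
python3 st.py
```

```text
6.725 [556.6 -34.4  47. ] yaw 5.06 F [ 0.2 -5.5  5.2] T [-0.96 -0.01  0.01] w 0.18
```

>>> {"method": "carry_out", "body": {
  "targets": [
    {"x":0,"y":0,"z":0,"ax":0,"ay":0,"az":-0.07,"hand":-1},
    {"x":0,"y":0,"z":0,"ax":0,"ay":0,"az":-0.14,"hand":-1},
    {"x":0,"y":0,"z":0,"ax":0,"ay":0,"az":-0.2,"hand":-1}
  ]
}}

```text
time_s: 7.1
eef_pos: [556.2, -35.6, 47.0]
ee_rot: [-0.039, 0.706, -0.041, -0.706]
force: [-4.2, -14.4, 7.7]
grip_width: 0.182
```

```bash
python3 st.py
```

```text
7.1 [556.2 -35.6  47. ] yaw -6.44 F [ -4.2 -14.4   7.7] T [-2.7   0.73  0.39] w 0.182
```

>>> {"method": "carry_out", "body": {
  "targets": [
    {"x":0,"y":0,"z":0,"ax":0,"ay":0,"az":-0.06,"hand":-1},
    {"x":0,"y":0,"z":0,"ax":0,"ay":0,"az":-0.12,"hand":-1},
    {"x":0,"y":0,"z":0,"ax":0,"ay":0,"az":-0.12,"hand":-1}
  ]
}}

```text
time_s: 7.48
eef_pos: [556.4, -36.1, 47.2]
ee_rot: [-0.079, 0.703, -0.082, -0.702]
force: [-3.2, -14.1, 5.8]
grip_width: 0.182
```

```bash
python3 st.py
```

```text
7.475 [556.4 -36.1  47.2] yaw -13.1 F [ -3.2 -14.1   5.8] T [-2.55  0.46  1.42] w 0.182
```

Torque about z rose to 1.4 N·m near −13°, which looks like the hard stop. I'll relieve the side force and try anticlockwise.

>>> {"method": "carry_out", "body": {
  "targets": [
    {"x":0,"y":-0.001,"z":0,"ax":0,"ay":0,"az":0.1,"hand":-1},
    {"x":0,"y":-0.0015,"z":0,"ax":0,"ay":0,"az":0.2,"hand":-1},
    {"x":0,"y":-0.0015,"z":0,"ax":0,"ay":0,"az":0.3,"hand":-1},
    {"x":0,"y":-0.0015,"z":0,"ax":0,"ay":0,"az":0.37,"hand":-1}
  ]
}}

```text
time_s: 7.98
eef_pos: [556.8, -34.9, 47.0]
ee_rot: [0.049, 0.706, 0.05, -0.705]
force: [2.2, 0.7, 3.2]
grip_width: 0.177
```

```bash
python3 st.py
```

```text
7.975 [556.8 -34.9  47. ] yaw 8.04 F [2.2 0.7 3.2] T [ 0.23 -0.37 -0.03] w 0.177
```

>>> {"method": "carry_out", "body": {
  "targets": [
    {"x":0,"y":0,"z":0,"ax":0,"ay":0,"az":0.07,"hand":-1},
    {"x":0,"y":0,"z":0,"ax":0,"ay":0,"az":0.12,"hand":-1},
    {"x":0,"y":0,"z":0,"ax":0,"ay":0,"az":0.12,"hand":-1}
  ]
}}

```text
time_s: 8.35
eef_pos: [556.7, -34.8, 46.9]
ee_rot: [0.091, 0.702, 0.091, -0.701]
force: [2.0, 1.2, 5.5]
grip_width: 0.178
```

```bash
python3 st.py
```

```text
8.35 [556.7 -34.8  46.9] yaw 14.8 F [2.  1.2 5.5] T [ 0.32 -0.35 -0.03] w 0.178
```

Anticlockwise turns freely, with no torque at +15°. Carrying on.

>>> {"method": "carry_out", "body": {
  "targets": [
    {"x":0,"y":0,"z":0,"ax":0,"ay":0,"az":0.1,"hand":-1},
    {"x":0,"y":0,"z":0,"ax":0,"ay":0,"az":0.2,"hand":-1},
    {"x":0,"y":0,"z":0,"ax":0,"ay":0,"az":0.3,"hand":-1},
    {"x":0,"y":0,"z":0,"ax":0,"ay":0,"az":0.4,"hand":-1},
    {"x":0,"y":0,"z":0,"ax":0,"ay":0,"az":0.46,"hand":-1}
  ]
}}

```text
time_s: 8.98
eef_pos: [556.6, -34.5, 47.0]
ee_rot: [0.249, 0.663, 0.249, -0.661]
force: [2.0, 2.3, 6.3]
grip_width: 0.176
```

```bash
python3 st.py
```

```text
8.975 [556.6 -34.5  47. ] yaw 41.25 F [2.  2.3 6.3] T [ 0.56 -0.3  -0.05] w 0.176
```

>>> {"method": "carry_out", "body": {
  "targets": [
    {"x":0,"y":0,"z":0,"ax":0,"ay":0,"az":0.06,"hand":-1},
    {"x":0,"y":0,"z":0,"ax":0,"ay":0,"az":0.12,"hand":-1},
    {"x":0,"y":0,"z":0,"ax":0,"ay":0,"az":0.12,"hand":-1}
  ]
}}

```text
time_s: 9.35
eef_pos: [556.6, -34.6, 46.9]
ee_rot: [0.288, 0.647, 0.288, -0.645]
force: [2.2, 2.3, 6.7]
grip_width: 0.18
```

```bash
python3 st.py
```

```text
9.35 [556.6 -34.6  46.9] yaw 48.04 F [2.2 2.3 6.7] T [ 0.53 -0.17  0.02] w 0.18
```

Yaw is 48° with no resistance. I'll try a small lift.

>>> {"method": "carry_out", "body": {
  "targets": [
    {"x":0,"y":0,"z":0.003,"ax":0,"ay":0,"az":0,"hand":-1},
    {"x":0,"y":0,"z":0.006,"ax":0,"ay":0,"az":0,"hand":-1},
    {"x":0,"y":0,"z":0.006,"ax":0,"ay":0,"az":0,"hand":-1}
  ]
}}

```text
time_s: 9.72
eef_pos: [556.0, -35.3, 52.3]
ee_rot: [-0.288, -0.646, -0.288, 0.646]
force: [-0.5, 0.5, -1.4]
grip_width: 0.177
```

```bash
python3 st.py
```

```text
9.725 [556.  -35.3  52.3] yaw 48.0 F [-0.5  0.5 -1.4] T [ 0.02 -0.02 -0.02] w 0.177
```

It came free: Fz is −1.4 N, about the cap's weight. Lifting to about 100 mm.

>>> {"method": "carry_out", "body": {
  "targets": [
    {"x":0,"y":0,"z":0.015,"ax":0,"ay":0,"az":0,"hand":-1},
    {"x":0,"y":0,"z":0.04,"ax":0,"ay":0,"az":0,"hand":-1},
    {"x":0,"y":0,"z":0.07,"ax":0,"ay":0,"az":0,"hand":-1},
    {"x":0,"y":0,"z":0.094,"ax":0,"ay":0,"az":0,"hand":-1},
    {"x":0,"y":0,"z":0.094,"ax":0,"ay":0,"az":0,"hand":-1}
  ]
}}

```text
time_s: 10.35
eef_pos: [556.9, -35.6, 148.4]
ee_rot: [0.289, 0.647, 0.287, -0.645]
force: [0.2, 0.2, -2.0]
grip_width: 0.176
```

>>> {"method": "carry_out", "body": {
  "targets": [
    {"x":0,"y":0,"z":0,"ax":0,"ay":0,"az":0,"hand":-1},
    {"x":0,"y":0,"z":0,"ax":0,"ay":0,"az":0,"hand":-1},
    {"x":0,"y":0,"z":0,"ax":0,"ay":0,"az":0,"hand":-1},
    {"x":0,"y":0,"z":0,"ax":0,"ay":0,"az":0,"hand":-1}
  ]
}}

```text
time_s: 10.85
eef_pos: [556.0, -35.4, 146.0]
ee_rot: [-0.288, -0.646, -0.288, 0.646]
force: [-0.4, -0.5, -1.7]
grip_width: 0.178
```

```bash
python3 st.py; python3 - <<'E'
from h import *
a=viewer.capture("wrist");b=viewer.capture("scene")
b=cv2.resize(b[130:270,270:410],None,fx=2.857,fy=2.857,interpolation=2)[:400,:400]
cv2.imwrite("pics/c5.png",np.hstack([a[:,120:520],b]))
E
```

```text
10.85 [556.  -35.4 146. ] yaw 48.0 F [-0.4 -0.5 -1.7] T [-0.03 -0.02 -0.  ] w 0.178
```

View pics/c5.png

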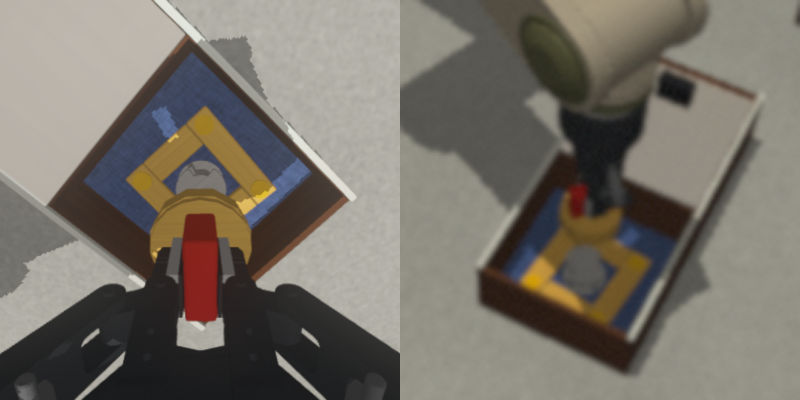

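The cap is held level above the bare grey post, the frame lies in the well and the cover is open. One check of the frame's position, then hand in.

```bash
python3 - <<'E'
from h import *
for u,v in((325,107),(395,192),(247,180)):print(onz("wrist",u,v,18)[:2].round(1))
print(finish_job())
E
```

```text
[606.1  14.1]
[603.7 -89.2]
[507.1  13.9]
the job is handed in; nothing more can be done
None
```

I slid the cover open, found that the cap loosens anticlockwise, and lifted it off. I handed in at about 11 s with the cap still held above its post.

- **Cover:** It started about 12 mm open and went to its end stop. Its edge measured 153.4 mm from the case centre, against 154 mm expected when fully open. I drove into the stop too hard: the force reading peaked at 118 N, just under the 120 N limit, before I backed off.
- **Finding the direction:** Clockwise, the torque rose to 1.4 N·m at about 13° from locked. Anticlockwise it stayed near zero up to 48°, where the cap came free with only about its own weight on the wrist.
- **Slip before gripping:** I first aligned the gripper 5° the wrong way, and the pads nudged the cap by about 5°. I corrected the angle before gripping.
- **Final state:** The cap is level and still, about 99 mm above where it sat and on the post's axis within a few millimetres. The wrist carries only about its weight (1.7 N).
- **Frame and miniatures:** Three frame corners measured before and after agree within about 3 mm. I didn't re-measure the bystander miniatures, but the arm only crossed above them.

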